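# Raise a telescoping price sign and lock it

## Robot

A 6-joint arm with a two-finger parallel gripper is mounted at the origin on a cart in front of the work surface, level with it; the furniture and walls round the work are solid. World frame = base frame: x ahead of the robot, y to its left, z up, the work surface at z = 0. Lengths are in m, angles in rad, forces in N, time in s.
With the tool pointing down it reaches from about 0.275 to 0.85 m from the base axis. Payload 19 kg.
Tool frame: the origin (TCP) lies midway between the tips of the shut fingers; the grasp point (between the pads) lies 19 mm behind it; z points along the fingers, x is the direction in which the jaws open and shut, and the axes are right-handed (so a half turn about z gives the same grasp; the last joint's range is limited). The gripper opens to 85 mm and grips with 20 to 120 N. Pads are 22 mm wide; open, the fingers measure 114 mm over their backs; the gripper's body (76 mm by 85 mm) begins 54 mm behind the grasp point. The pads swing forward as they close: fully open they stand 13 mm farther back than shut.
Start: joints at [1.178, 0.15, 1.437, -0, 1.554, -0.134], TCP at [0.147, 0.556, 0.231] pointing down, gripper open.
Joint ranges: [-2.8, 2.8], [-0.68, 2.1], [0.12, 2.68], [-1.39, 4.53], [0.16, 2.79], [-2.81, 2.81]. Speed limits (rad/s): [1.89, 1.89, 2.22, 3.01, 3.01, 3.01].

## Interface

Orientations are given as a rotation vector (axis times angle).
In Python, from station import telemetry, viewer, bot gives the robot as it stands.
- The arm moves only by the tool move_arm, never from a script. Its argument "deltas" is a list of rows, each an object of numbers: "ax", "ay", "az": the turn, a rotation vector about the world's x, y, z in rad; "x", "y", "z": the shift along the world's x, y, z in units of 30 mm (1.0 is 30 mm); "hand": the opening, from 0 (shut) to 1 (fully open). In form: [{"ax": .., "ay": .., "az": .., "x": .., "y": .., "z": .., "hand": ..}, ...]. A call has 1 to 8 rows; each row shifts and turns the commanded pose from where the row before left it; what a row does not reach is not made up. A row lasts 1/10 s, in which the tool goes at most 50 mm and 8.59 degrees, less where a joint would pass 70% of its speed; a pose out of reach is approached as far as the arm can. A call is refused whole if a number of a shift passes 1 or a number of a turn 0.15, either way. A call with a gripper value outside its range is refused whole. The fingers move at their own pace and stop on an object; "force" is the grip in N (left out, the last holds). Time passes only in rows, so rows that do not move let the fingers close. It gives the time, the measured TCP pose, the force and the opening at its end, in the units of the state.
- telemetry.get_obs(): the state, without advancing time (a new reading comes with each control period).
- viewer.read_camera(name): name is "side" or "top"; returns a dict with "image" (400x640x3 uint8, blue, green, red), "z_map" (400x640 float32, m along the optical axis (not along the pixel's ray), 0 where there is no reading), "camera_matrix" (3x3 intrinsics, pixels), "k1" (the pictures are not rectified: a ray, as slopes to the right and down, at radius r is drawn at 1 + k1 r^2 times it, then the intrinsics apply), "R" (3x3) and "t" (3): a world point X has camera coordinates R X + t. Camera axes: x right, y down, z forward; pixel columns grow to the right and rows downward; lengths in m; the calibration is good to about 2 mm. A picture is of the moment at which its call begins.
- bot.job_done(): hands the job in, once; it reports no verdict.
The state is a dict: "clock": time; "joint_positions": joint angles; "qvel": joint speeds; "effort": joint torques, N m; "eef_pos": TCP position; "tcp_rot": TCP orientation; "force": force on the tool from outside, world axes, zero at the start; "moment": the same for the moment, N m; "width": opening from 0.0 (shut) to 1.0 (fully open).
Only numpy, scipy, OpenCV 4.12 (cv2) and the standard library are available. Lean on these libraries where they do the work, as an engineer would, in place of code of your own. Each camera call takes 0.05 s, during which the arm holds its last target. There are 200 camera calls.

## Task

The price sign on the counter stands too low. Twist its red wing grip anticlockwise to the stop to unlock it, raise the sign all the way up to its stop, then twist it back clockwise until the red marks line up again so that it stays locked up there, and let go. Feel for the stops and never force the mechanism, and leave the jars round it alone.

Things in the scene. Friction and masses are not known exactly. Their poses are not given: they have to be found in the camera images.
- stand: Sign stand, fixed to the table: round dark steel foot 104 mm across, 14 mm high; upright aluminium sleeve 44 mm across; black ribbed collar 51 mm across, its top 92 mm above the table. Origin: centre of the foot's underside, on the vertical twist axis. Own -x: side of the collar's red index mark and front of the locked sign; z up.
- wing_grip (a point): Centre of the red wing grip on top of the telescoping section, on the twist axis: a bar 16 mm thick (own x), 48 mm long (own y), 36 mm high (own z, up), 178 mm above the table when the sign is down. Turns and rises with the sign. Between the stops it moves with less than 2 N and 0.03 N m of drag; the section weighs less than 3 N.
- sign_plate (a point): Centre of the white sign plate with yellow frame (94 mm wide, 54 mm high, 7 mm thick), fixed in front of the stem below the wing grip, parallel to it (own x is its normal). Its upper edge is 26 mm below the centre of the grip, 8 mm below the grip's underside.
- stem (a joint): Raise of the telescoping section, m: 0 fully down (start). If let go raised and unlocked it sinks back. The upper stop lies somewhere between 0.046 and 0.082, different each time and hidden inside: feel for it. Turning back there works only within 4 mm below the stop (lower down a wall blocks the turn): raise to the stop, come down 1 to 2 mm, turn. Let go, it settles up to 4 mm onto its catch.
- sign (a joint): Twist, rad, positive anticlockwise from above: about 0 locked (red marks in line; starts -0.05 to 0.08). The unlocked stop is felt somewhere between 0.9 and 1.3, different each time; within 0.15 short of it the section slides freely, farther back a roof inside blocks it after 2 mm of rise. Turning clockwise ends at a felt stop at about -0.09.
- collar (a point): Centre of the collar's upper face, 92 mm above the table, on the twist axis. In the sleeve below it a hidden pin on the section, 14 mm from the axis, runs between springy stops (about 12 N per mm). More than 20 N on the pin breaks it; 10 N on it is felt as 0.14 N m of twist or 10 N of lift. So lift and turn slowly and stop at 5 to 6 N or about 0.1 N m.
- jar_f0: Bystander: preserve jar, cream lid, 60 mm across, 92 mm high; origin at the centre of its underside. Leave it where it is.
- jar_f1: Bystander: preserve jar, cream lid, 60 mm across, 92 mm high; origin at the centre of its underside. Leave it where it is.
- jar_f3: Bystander: taller preserve jar, white lid, 68 mm across, 122 mm high; origin at the centre of its underside. Leave it where it is.
Things that resemble listed ones, but are neither listed nor needed, are in the scene too. Of the things that look like the stand, the larger one is meant.

How it is judged:
On the way, in this order (a step that is already met when the one before it is completed fails the run):
1. the sign is twisted anticlockwise to unlock while still down (value of joint sign above 0.6 rad and value of joint stem below 0.012 m), for 0.1 s.
2. the unlocked section is raised (value of joint stem above 0.038 m and value of joint sign above 0.4 rad), for 0.1 s.
At the end, for the whole second after the job is handed in: The section is raised (more than 38 mm) and twisted back to within 0.25 rad of the locked position, resting on its upper catch, at rest and released (value of joint stem above 0.038 m and value of joint sign below 0.25 rad and not (velocity of joint stem below -0.01 m/s) and contact force between pin and anything else above 0.3 N); the robot touches nothing.
It fails at once if the mechanism is forced: more than 20 N on the locking pin (contact force between pin and anything else above 20 N).
It fails at once if a jar is moved by more than 20 mm (distance of any of jar_f0, jar_f1, jar_f3 from where it was at the start of the episode above 0.02 m).
It also fails if it takes over 61 s, if anything falls off the work surface, if the arm or the gripper's body presses on something with over 40 N, if the wrist force passes 120 N, or if a joint passes its speed limit or range.

## Working session

There is one attempt and no reset: what is moved stays moved. The work goes in short steps, Python scripts to look and compute and a tool call to move; the robot and the scene stay as the last step left them, time stands still between calls to the robot, and variables do not carry over. Pictures are saved under pics/ and viewed, about 8 in all and at most 12, crops included, and the job is handed in when it is done.

Besides the shell and the picture viewer there is one more tool, called after "Call:" by a JSON object that holds its "api" and its "payload", one argument or row to a line. move_arm: Moves the arm, as the interface text tells. Its arguments: {"type":"object","properties":{"deltas":{"type":"array","items":{"type":"object","properties":{"ax":{"type":"number"},"ay":{"type":"number"},"az":{"type":"number"},"x":{"type":"number"},"y":{"type":"number"},"z":{"type":"number"},"hand":{"type":"number"}}}},"force":{"type":"number"}},"required":["deltas"]}

```bash
mkdir -p pics; cat > h.py <<'E'
import numpy as np,cv2
from station import telemetry,viewer,bot
def cloud(c):
    z=c["z_map"];K=np.array(c["camera_matrix"]);h,w=z.shape
    u,v=np.meshgrid(np.arange(w),np.arange(h))
    p=cv2.undistortPoints(np.stack([u,v],-1).reshape(-1,1,2).astype(float),K,np.array([c["k1"],0,0,0.])).reshape(h,w,2)
    P=np.dstack([p*z[...,None],z])
    X=(P-np.array(c["t"]))@np.array(c["R"])
    X[z==0]=np.nan
    return X
def st():
    o=telemetry.get_obs()
    for k in ("clock","joint_positions","eef_pos","tcp_rot","force","moment","width"): print(k,np.round(o[k],4))
E
python3 - <<'E'
from h import *
st()
for n in ("top","side"):
    c=viewer.read_camera(n);cv2.imwrite(f"pics/{n}0.png",c["image"]);np.save(f"{n}0.npy",cloud(c));print(n,c["k1"],np.round(c["camera_matrix"],1).tolist(),np.round(-np.array(c["R"]).T@c["t"],3))
E
```

```text
clock 0.0
joint_positions [ 1.178   0.151   1.438   0.      1.5538 -0.134 ]
eef_pos [0.1471 0.5556 0.2307]
tcp_rot [ 2.4891e+00  1.9158e+00 -1.7000e-03]
force [ 0.1473  0.1889 -0.3791]
moment [ 0.0054  0.0458 -0.0041]
width 1.0038
top -0.10433951442113919 [[483.3, 0.0, 324.8], [0.0, 483.3, 198.5], [0.0, 0.0, 1.0]] [0.314 0.189 1.439]
side -0.11845289620376873 [[440.8, 0.0, 318.1], [0.0, 440.8, 198.0], [0.0, 0.0, 1.0]] [ 0.134 -0.42   1.17 ]
```

View pics/top0.png

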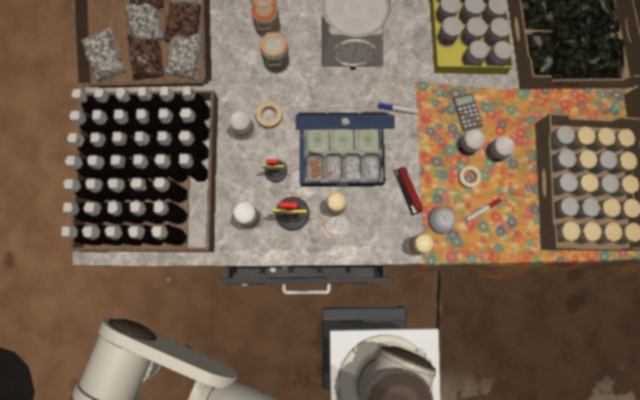

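View pics/side0.png

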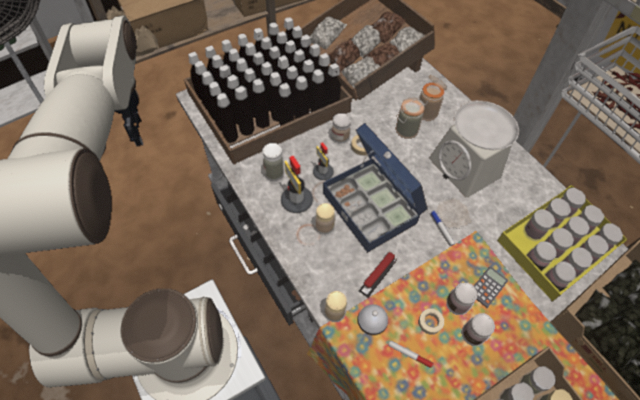

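Top view: the larger stand is at about (290,212), with its red grip at (290,205). A white jar stands left of it at (244,213), and a cream jar right at (336,202). The smaller lookalike is at (275,168). In the side view the grip is at (294,165).

```bash
python3 - <<'E'
from h import *
for n,(u0,u1,v0,v1) in {"top":(272,312,195,232),"side":(278,310,150,215)}.items():
    im=cv2.imread(f"pics/{n}0.png").astype(int);X=np.load(f"{n}0.npy")
    b,g,r=im[...,0],im[...,1],im[...,2]
    box=np.zeros(b.shape,bool);box[v0:v1,u0:u1]=1
    for nm,m in (("red",(r>120)&(g<60)&(b<70)),("redtop",(r>120)&(g<60)&(b<70)&(X[...,2]>.185)),("yel",(r>120)&(g>100)&(b<80)&(X[...,2]>.06))):
        P=X[m&box];P=P[np.isfinite(P[:,0])]
        if len(P)<4: print(n,nm,len(P));continue
        (c,sz,a)=cv2.minAreaRect((P[:,:2]*1000).astype(np.float32))
        d=np.linalg.svd(P[:,:2]-P[:,:2].mean(0))[2][0]
        print(n,nm,len(P),P.mean(0).round(3),P.min(0).round(3),P.max(0).round(3),np.round(c,1),np.round(sz,1),"dir deg",np.degrees(np.arctan2(d[1],d[0])).round(1))
    # foot
    m=box&(X[...,2]>.004)&(X[...,2]<.022)&(r<90);P=X[m]
    print("foot",len(P),P.min(0).round(3),P.max(0).round(3))
X=np.load("top0.npy")
for nm,(u,v) in dict(jl=(244,213),jr=(336,202),jb=(240,122)).items():
    P=X[v-14:v+15,u-14:u+15].reshape(-1,3);P=P[P[:,2]>np.nanmax(P[:,2])-.012];print(nm,P.mean(0).round(3),P.min(0).round(3),P.max(0).round(3))
E
python3 - <<'E'
import cv2,numpy as np
a=cv2.imread('pics/top0.png')[150:240,225:355];b=cv2.imread('pics/side0.png')[130:240,250:350]
f=lambda i:cv2.resize(i,(400,500*i.shape[0]//i.shape[0]),interpolation=cv2.INTER_CUBIC)
cv2.imwrite('pics/crop0.png',np.hstack([f(a),f(b)]))
E
```

```text
top red 75 [0.498 0.268 0.176] [0.486 0.246 0.009] [0.532 0.293 0.2  ] [508.8 268.2] [46.5 43.4] dir deg -116.9
top redtop 63 [0.494 0.268 0.195] [0.486 0.246 0.187] [0.505 0.293 0.2  ] [495.1 269.3] [46.4 16.6] dir deg -90.4
top yel 63 [0.485 0.266 0.145] [0.48  0.224 0.087] [0.497 0.312 0.166] [490.8 267.2] [87.8 16.2] dir deg -92.6
foot 437 [0.448 0.222 0.004] [0.543 0.32  0.022]
side red 51 [0.492 0.262 0.195] [0.486 0.242 0.188] [0.499 0.285 0.2  ] [492.1 263.6] [42.1 11.3] dir deg -92.8
side redtop 51 [0.492 0.262 0.195] [0.486 0.242 0.188] [0.499 0.285 0.2  ] [492.1 263.6] [42.1 11.3] dir deg -92.8
side yel 52 [0.485 0.256 0.15 ] [0.481 0.22  0.134] [0.489 0.305 0.159] [485.7 262.3] [84.9  6.8] dir deg -91.6
foot 407 [0.446 0.214 0.004] [0.54  0.365 0.021]
jl [0.485 0.395 0.122] [0.457 0.368 0.117] [0.513 0.423 0.129]
jr [0.518 0.141 0.092] [0.493 0.115 0.089] [0.545 0.166 0.101]
jb [0.761 0.419 0.086] [0.733 0.391 0.081] [0.789 0.448 0.093]
```

View pics/crop0.png

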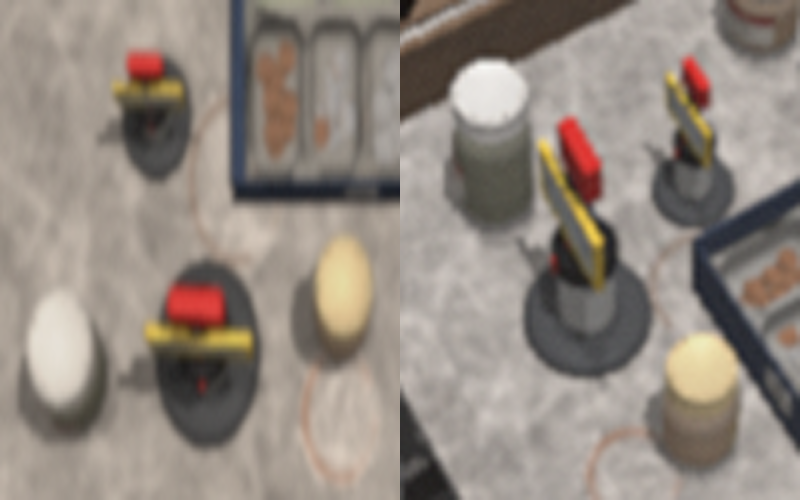

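Call:
{"api": "move_arm", "payload": {
  "deltas": [
    {"z": 1,"y": -0.5,"hand": 1},
    {"z": 1,"y": -0.8,"az": -0.1},
    {"z": 1,"y": -0.9,"x": 0.5,"az": -0.14},
    {"y": -0.9,"x": 0.8,"az": -0.14},
    {"y": -0.9,"x": 0.9,"az": -0.14},
    {"y": -0.9,"x": 0.9,"az": -0.14},
    {"y": -0.9,"x": 0.9,"az": -0.14},
    {"y": -0.9,"x": 0.9,"az": -0.14}
  ],
  "force": 40
}}

```text
$.deltas[0]: bad value
```

Call:
{"api": "move_arm", "payload": {
  "deltas": [
    {"ax": 0.0,"ay": 0.0,"az": 0.0,"x": 0.0,"y": -0.5,"z": 0.95,"hand": 1.0},
    {"ax": 0.0,"ay": 0.0,"az": -0.1,"x": 0.0,"y": -0.8,"z": 0.95,"hand": 1.0},
    {"ax": 0.0,"ay": 0.0,"az": -0.14,"x": 0.5,"y": -0.9,"z": 0.95,"hand": 1.0},
    {"ax": 0.0,"ay": 0.0,"az": -0.14,"x": 0.8,"y": -0.9,"z": 0.0,"hand": 1.0},
    {"ax": 0.0,"ay": 0.0,"az": -0.14,"x": 0.9,"y": -0.9,"z": 0.0,"hand": 1.0},
    {"ax": 0.0,"ay": 0.0,"az": -0.14,"x": 0.9,"y": -0.9,"z": 0.0,"hand": 1.0},
    {"ax": 0.0,"ay": 0.0,"az": -0.14,"x": 0.9,"y": -0.9,"z": 0.0,"hand": 1.0},
    {"ax": 0.0,"ay": 0.0,"az": -0.14,"x": 0.9,"y": -0.9,"z": 0.0,"hand": 1.0}
  ],
  "force": 40
}}

```text
clock: 0.9
eef_pos: [0.2949, 0.3535, 0.3166]
tcp_rot: [3.089, 0.572, -0.0]
force: [0.9, 1.3, -0.8]
width: 1.009
```

Call:
{"api": "move_arm", "payload": {
  "deltas": [
    {"ax": 0.0,"ay": 0.0,"az": -0.13,"x": 0.9,"y": -0.5,"z": 0.0,"hand": 1.0},
    {"ax": 0.0,"ay": 0.0,"az": -0.13,"x": 0.9,"y": -0.5,"z": 0.0,"hand": 1.0},
    {"ax": 0.0,"ay": 0.0,"az": -0.13,"x": 1.0,"y": -0.5,"z": 0.0,"hand": 1.0},
    {"ax": 0.0,"ay": 0.0,"az": 0.0,"x": 1.0,"y": -0.5,"z": 0.0,"hand": 1.0},
    {"ax": 0.0,"ay": 0.0,"az": 0.0,"x": 1.0,"y": -0.5,"z": 0.0,"hand": 1.0},
    {"ax": 0.0,"ay": 0.0,"az": 0.0,"x": 1.0,"y": -0.4,"z": -0.5,"hand": 1.0},
    {"ax": 0.0,"ay": 0.0,"az": 0.0,"x": 0.9,"y": 0.0,"z": -0.5,"hand": 1.0},
    {"ax": 0.0,"ay": 0.0,"az": 0.0,"x": 0.0,"y": 0.0,"z": 0.0,"hand": 1.0}
  ]
}}

```text
clock: 1.7
eef_pos: [0.497, 0.2667, 0.2834]
tcp_rot: [3.14, -0.032, -0.006]
force: [-0.3, 0.3, -0.1]
width: 1.001
```

```bash
python3 - <<'E'
from h import *
st()
c=viewer.read_camera("side");X=cloud(c);im=c["image"].astype(int)
cv2.imwrite("pics/s1.png",cv2.resize(c["image"][60:240,200:400],(800,720))[:600])
b,g,r=im[...,0],im[...,1],im[...,2]
m=(r>120)&(g<60)&(b<70);m[:, :278]=0;m[:,310:]=0;m[:150]=0;m[215:]=0
P=X[m&(X[...,2]>.16)];print(len(P),P.mean(0),P.min(0),P.max(0))
E
```

```text
clock 1.7
joint_positions [ 3.5620e-01  1.1870e-01  1.3692e+00 -3.0000e-04  1.6581e+00  3.7620e-01]
eef_pos [0.497  0.2667 0.2834]
tcp_rot [ 3.1396 -0.0315 -0.0064]
force [-0.3276  0.3448 -0.0663]
moment [0.008  0.0172 0.0051]
width 1.0014
52 [0.49313814 0.26376523 0.19433111] [0.4876662  0.24224561 0.18906088] [0.49986223 0.28524248 0.19888196]
```

View pics/s1.png

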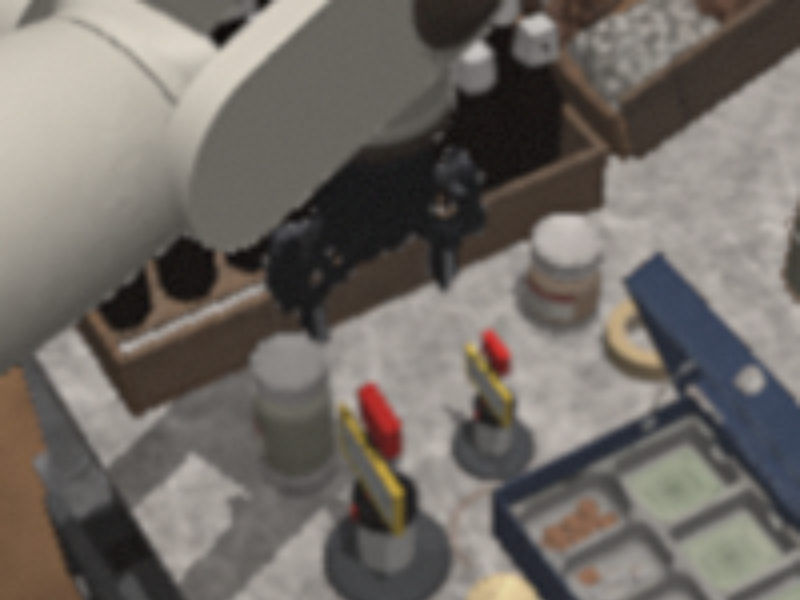

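The open gripper hangs right above the red grip, at crop (380,420), and the path down is clear. I'll descend.

Call:
{"api": "move_arm", "payload": {
  "deltas": [
    {"ax": 0.0,"ay": 0.0,"az": 0.0,"x": -0.07,"y": 0.0,"z": -0.7,"hand": 1.0},
    {"ax": 0.0,"ay": 0.0,"az": 0.0,"x": 0.0,"y": 0.0,"z": -0.7,"hand": 1.0},
    {"ax": 0.0,"ay": 0.0,"az": 0.0,"x": 0.0,"y": 0.0,"z": -0.7,"hand": 1.0},
    {"ax": 0.0,"ay": 0.0,"az": 0.0,"x": 0.0,"y": 0.0,"z": -0.7,"hand": 1.0},
    {"ax": 0.0,"ay": 0.0,"az": 0.0,"x": 0.0,"y": 0.0,"z": -0.6,"hand": 1.0},
    {"ax": 0.0,"ay": 0.0,"az": 0.0,"x": 0.0,"y": 0.0,"z": -0.5,"hand": 0.7},
    {"ax": 0.0,"ay": 0.0,"az": 0.0,"x": 0.0,"y": 0.0,"z": -0.1,"hand": 0.45},
    {"ax": 0.0,"ay": 0.0,"az": 0.0,"x": 0.0,"y": 0.0,"z": 0.0,"hand": 0.4}
  ]
}}

```text
clock: 2.55
eef_pos: [0.4929, 0.268, 0.1671]
tcp_rot: [-3.141, 0.028, 0.0]
force: [0.5, 0.2, 0.7]
width: 0.515
```

```bash
python3 - <<'E'
from h import *
st()
E
```

```text
clock 2.55
joint_positions [3.6060e-01 1.5150e-01 1.5668e+00 1.0000e-04 1.4234e+00 3.7830e-01]
eef_pos [0.4929 0.268  0.1671]
tcp_rot [-3.1414e+00  2.7900e-02  2.0000e-04]
force [0.5082 0.168  0.6736]
moment [ 0.0112  0.0095 -0.    ]
width 0.5153
```

Call:
{"api": "move_arm", "payload": {
  "deltas": [
    {"ax": 0.0,"ay": 0.0,"az": 0.0,"x": 0.0,"y": 0.0,"z": 0.0,"hand": 0.3},
    {"ax": 0.0,"ay": 0.0,"az": 0.0,"x": 0.0,"y": 0.0,"z": 0.0,"hand": 0.26},
    {"ax": 0.0,"ay": 0.0,"az": 0.0,"x": 0.0,"y": 0.0,"z": 0.0,"hand": 0.23},
    {"ax": 0.0,"ay": 0.0,"az": 0.0,"x": 0.0,"y": 0.0,"z": 0.0,"hand": 0.21}
  ],
  "force": 25
}}

```text
clock: 2.95
eef_pos: [0.4932, 0.2679, 0.1671]
tcp_rot: [-3.141, 0.028, -0.001]
force: [-0.4, 0.1, -0.4]
width: 0.213
```

```bash
python3 -c "
from h import *
st()"
```

```text
clock 2.95
joint_positions [3.6020e-01 1.5160e-01 1.5667e+00 1.0000e-04 1.4229e+00 3.7820e-01]
eef_pos [0.4932 0.2679 0.1671]
tcp_rot [-3.1413e+00  2.8300e-02 -5.0000e-04]
force [-0.3703  0.0591 -0.4048]
moment [-0.024  -0.0426  0.055 ]
width 0.2129
```

Call:
{"api": "move_arm", "payload": {
  "deltas": [
    {"ax": 0.0,"ay": 0.0,"az": 0.0,"x": 0.0,"y": 0.0,"z": 0.0,"hand": 0.19},
    {"ax": 0.0,"ay": 0.0,"az": 0.0,"x": 0.0,"y": 0.0,"z": 0.0,"hand": 0.17}
  ]
}}

```text
clock: 3.15
eef_pos: [0.4934, 0.2679, 0.1671]
tcp_rot: [-3.141, 0.028, -0.001]
force: [1.5, 0.6, 3.6]
width: 0.181
```

```bash
python3 -c "
from h import *
st()"
```

```text
clock 3.15
joint_positions [3.6020e-01 1.5170e-01 1.5665e+00 1.0000e-04 1.4226e+00 3.7820e-01]
eef_pos [0.4934 0.2679 0.1671]
tcp_rot [-3.1411e+00  2.8400e-02 -1.2000e-03]
force [1.4934 0.5981 3.5975]
moment [ 0.0981 -0.358   0.0703]
width 0.181
```

Call:
{"api": "move_arm", "payload": {
  "deltas": [
    {"ax": 0.0,"ay": 0.0,"az": 0.0,"x": 0.0,"y": 0.0,"z": 0.02,"hand": 0.1},
    {"ax": 0.0,"ay": 0.0,"az": 0.02,"x": 0.0,"y": 0.0,"z": 0.0,"hand": 0.1},
    {"ax": 0.0,"ay": 0.0,"az": 0.02,"x": 0.0,"y": 0.0,"z": 0.0,"hand": 0.1}
  ],
  "force": 30
}}

```text
clock: 3.45
eef_pos: [0.4931, 0.2678, 0.1673]
tcp_rot: [-3.141, -0.037, 0.0]
force: [3.9, 0.9, -1.5]
width: 0.181
```

```bash
python3 -c "
from h import *
st()"
```

```text
clock 3.45
joint_positions [0.3603 0.1517 1.5663 0.     1.4237 0.3364]
eef_pos [0.4931 0.2678 0.1673]
tcp_rot [-3.1413e+00 -3.7500e-02  1.0000e-04]
force [ 3.9191  0.9301 -1.4902]
moment [ 0.3383 -0.6646 -0.0235]
width 0.1813
```

Call:
{"api": "move_arm", "payload": {
  "deltas": [
    {"ax": 0.0,"ay": 0.0,"az": 0.03,"x": 0.03,"y": 0.01,"z": 0.0,"hand": 0.1},
    {"ax": 0.0,"ay": 0.0,"az": 0.03,"x": 0.0,"y": 0.0,"z": 0.0,"hand": 0.1},
    {"ax": 0.0,"ay": 0.0,"az": 0.04,"x": 0.0,"y": 0.0,"z": 0.0,"hand": 0.1},
    {"ax": 0.0,"ay": 0.0,"az": 0.04,"x": 0.0,"y": 0.0,"z": 0.0,"hand": 0.1}
  ]
}}

```text
clock: 3.85
eef_pos: [0.4937, 0.268, 0.1672]
tcp_rot: [3.131, 0.259, -0.001]
force: [0.6, 0.3, -1.7]
width: 0.181
```

```bash
python3 -c "
from h import *
st()"
```

```text
clock 3.85
joint_positions [0.3602 0.1535 1.5644 0.     1.4246 0.1953]
eef_pos [0.4937 0.268  0.1672]
tcp_rot [ 3.1307e+00  2.5870e-01 -1.3000e-03]
force [ 0.6292  0.3245 -1.7112]
moment [ 0.0362 -0.053   0.0047]
width 0.1811
```

Call:
{"api": "move_arm", "payload": {
  "deltas": [
    {"ax": 0.0,"ay": 0.0,"az": 0.07,"x": 0.0,"y": 0.0,"z": 0.0,"hand": 0.1},
    {"ax": 0.0,"ay": 0.0,"az": 0.08,"x": 0.0,"y": 0.0,"z": 0.0,"hand": 0.1},
    {"ax": 0.0,"ay": 0.0,"az": 0.08,"x": 0.0,"y": 0.0,"z": 0.0,"hand": 0.1},
    {"ax": 0.0,"ay": 0.0,"az": 0.08,"x": 0.0,"y": 0.0,"z": 0.0,"hand": 0.1},
    {"ax": 0.0,"ay": 0.0,"az": 0.08,"x": 0.0,"y": 0.0,"z": 0.0,"hand": 0.1},
    {"ax": 0.0,"ay": 0.0,"az": 0.08,"x": 0.0,"y": 0.0,"z": 0.0,"hand": 0.1},
    {"ax": 0.0,"ay": 0.0,"az": 0.06,"x": 0.0,"y": 0.0,"z": 0.0,"hand": 0.1},
    {"ax": 0.0,"ay": 0.0,"az": 0.03,"x": 0.0,"y": 0.0,"z": 0.0,"hand": 0.1}
  ]
}}

```text
clock: 4.65
eef_pos: [0.4938, 0.268, 0.1672]
tcp_rot: [2.937, 1.114, -0.001]
force: [0.5, -0.2, -1.5]
width: 0.182
```

```bash
python3 -c "
from h import *
st()"
```

```text
clock 4.65
joint_positions [ 0.3603  0.1535  1.5643 -0.      1.4245 -0.3648]
eef_pos [0.4938 0.268  0.1672]
tcp_rot [ 2.9374e+00  1.1141e+00 -1.1000e-03]
force [ 0.5147 -0.1733 -1.4753]
moment [ 0.0081 -0.0914 -0.0548]
width 0.1818
```

Call:
{"api": "move_arm", "payload": {
  "deltas": [
    {"ax": 0.0,"ay": 0.0,"az": 0.03,"x": 0.0,"y": 0.0,"z": 0.0,"hand": 0.1},
    {"ax": 0.0,"ay": 0.0,"az": 0.03,"x": 0.0,"y": 0.0,"z": 0.0,"hand": 0.1},
    {"ax": 0.0,"ay": 0.0,"az": 0.02,"x": 0.0,"y": 0.0,"z": 0.0,"hand": 0.1},
    {"ax": 0.0,"ay": 0.0,"az": 0.02,"x": 0.0,"y": 0.0,"z": 0.0,"hand": 0.1}
  ]
}}

```text
clock: 5.05
eef_pos: [0.4939, 0.2681, 0.1673]
tcp_rot: [2.879, 1.257, -0.001]
force: [-0.8, -0.2, -3.1]
width: 0.184
```

```bash
cat > s.py <<'E'
from h import *
o=telemetry.get_obs();R=cv2.Rodrigues(np.array(o["tcp_rot"]))[0]
print("t%.2f yaw %.3f z %.4f xy %s F %s M %s w %.3f"%(o["clock"],np.arctan2(R[1,0],R[0,0]),o["eef_pos"][2],np.round(o["eef_pos"][:2],4),np.round(o["force"],1),np.round(o["moment"],3),o["width"]))
E
python3 s.py
```

```text
t5.05 yaw 0.823 z 0.1673 xy [0.4939 0.2681] F [-0.8 -0.2 -3.1] M [-0.134  0.017 -0.033] w 0.184
```

Call:
{"api": "move_arm", "payload": {
  "deltas": [
    {"ax": 0.0,"ay": 0.0,"az": 0.03,"x": 0.0,"y": 0.0,"z": -0.01,"hand": 0.1},
    {"ax": 0.0,"ay": 0.0,"az": 0.02,"x": 0.0,"y": 0.0,"z": 0.0,"hand": 0.1},
    {"ax": 0.0,"ay": 0.0,"az": 0.02,"x": 0.0,"y": 0.0,"z": 0.0,"hand": 0.1}
  ]
}}

```text
clock: 5.35
eef_pos: [0.494, 0.2681, 0.1672]
tcp_rot: [2.833, 1.357, -0.0]
force: [0.2, -0.2, 0.4]
width: 0.182
```

```bash
python3 s.py
```

```text
t5.35 yaw 0.894 z 0.1672 xy [0.494  0.2681] F [ 0.2 -0.2  0.4] M [-0.126  0.163  0.018] w 0.182
```

Call:
{"api": "move_arm", "payload": {
  "deltas": [
    {"ax": 0.0,"ay": 0.0,"az": 0.02,"x": 0.0,"y": 0.0,"z": 0.0,"hand": 0.1},
    {"ax": 0.0,"ay": 0.0,"az": 0.02,"x": 0.0,"y": 0.0,"z": 0.0,"hand": 0.1},
    {"ax": 0.0,"ay": 0.0,"az": 0.015,"x": 0.0,"y": 0.0,"z": 0.0,"hand": 0.1}
  ]
}}

```text
clock: 5.65
eef_pos: [0.494, 0.2681, 0.1672]
tcp_rot: [2.795, 1.435, 0.0]
force: [-0.6, -0.2, 0.6]
width: 0.182
```

```bash
python3 s.py
```

```text
t5.65 yaw 0.948 z 0.1672 xy [0.494  0.2681] F [-0.6 -0.2  0.6] M [-0.159  0.158 -0.06 ] w 0.182
```

Call:
{"api": "move_arm", "payload": {
  "deltas": [
    {"ax": 0.0,"ay": 0.0,"az": 0.02,"x": 0.0,"y": 0.0,"z": 0.0,"hand": 0.1},
    {"ax": 0.0,"ay": 0.0,"az": 0.015,"x": 0.0,"y": 0.0,"z": 0.0,"hand": 0.1},
    {"ax": 0.0,"ay": 0.0,"az": 0.0,"x": 0.0,"y": 0.0,"z": 0.0,"hand": 0.1}
  ]
}}

```text
clock: 5.95
eef_pos: [0.494, 0.2682, 0.1671]
tcp_rot: [2.77, 1.482, 0.0]
force: [-1.1, -0.8, 1.4]
width: 0.182
```

```bash
python3 s.py
```

```text
t5.95 yaw 0.983 z 0.1671 xy [0.494  0.2682] F [-1.1 -0.8  1.4] M [-0.128  0.142 -0.017] w 0.182
```

Call:
{"api": "move_arm", "payload": {
  "deltas": [
    {"ax": 0.0,"ay": 0.0,"az": 0.015,"x": 0.0,"y": 0.0,"z": 0.0,"hand": 0.1},
    {"ax": 0.0,"ay": 0.0,"az": 0.015,"x": 0.0,"y": 0.0,"z": 0.0,"hand": 0.1},
    {"ax": 0.0,"ay": 0.0,"az": 0.015,"x": 0.0,"y": 0.0,"z": 0.0,"hand": 0.1}
  ]
}}

```text
clock: 6.25
eef_pos: [0.494, 0.2681, 0.1672]
tcp_rot: [2.735, 1.545, 0.0]
force: [0.5, -0.6, 2.4]
width: 0.18
```

```bash
python3 s.py
```

```text
t6.25 yaw 1.028 z 0.1672 xy [0.494  0.2681] F [ 0.5 -0.6  2.4] M [-0.159  0.112 -0.057] w 0.180
```

Call:
{"api": "move_arm", "payload": {
  "deltas": [
    {"ax": 0.0,"ay": 0.0,"az": 0.015,"x": 0.0,"y": 0.0,"z": 0.0,"hand": 0.1},
    {"ax": 0.0,"ay": 0.0,"az": 0.015,"x": 0.0,"y": 0.0,"z": 0.0,"hand": 0.1},
    {"ax": 0.0,"ay": 0.0,"az": 0.01,"x": 0.0,"y": 0.0,"z": 0.0,"hand": 0.1}
  ]
}}

```text
clock: 6.55
eef_pos: [0.494, 0.2681, 0.1671]
tcp_rot: [2.704, 1.599, 0.0]
force: [-0.3, -0.1, 2.1]
width: 0.184
```

```bash
python3 s.py
```

```text
t6.55 yaw 1.068 z 0.1671 xy [0.494  0.2681] F [-0.3 -0.1  2.1] M [-0.074  0.111 -0.008] w 0.184
```

Call:
{"api": "move_arm", "payload": {
  "deltas": [
    {"ax": 0.0,"ay": 0.0,"az": 0.015,"x": 0.0,"y": 0.0,"z": 0.0,"hand": 0.1},
    {"ax": 0.0,"ay": 0.0,"az": 0.015,"x": 0.0,"y": 0.0,"z": 0.0,"hand": 0.1},
    {"ax": 0.0,"ay": 0.0,"az": 0.015,"x": 0.0,"y": 0.0,"z": 0.0,"hand": 0.1}
  ]
}}

```text
clock: 6.85
eef_pos: [0.494, 0.2681, 0.1671]
tcp_rot: [2.667, 1.66, 0.0]
force: [-0.2, 0.2, 4.0]
width: 0.18
```

```bash
python3 s.py
```

```text
t6.85 yaw 1.113 z 0.1671 xy [0.494  0.2681] F [-0.2  0.2  4. ] M [-0.136  0.072 -0.004] w 0.180
```

Call:
{"api": "move_arm", "payload": {
  "deltas": [
    {"ax": 0.0,"ay": 0.0,"az": 0.015,"x": 0.0,"y": 0.0,"z": 0.01,"hand": 0.1},
    {"ax": 0.0,"ay": 0.0,"az": 0.015,"x": 0.0,"y": 0.0,"z": 0.0,"hand": 0.1},
    {"ax": 0.0,"ay": 0.0,"az": 0.015,"x": 0.0,"y": 0.0,"z": 0.0,"hand": 0.1}
  ]
}}

```text
clock: 7.15
eef_pos: [0.494, 0.2681, 0.1672]
tcp_rot: [2.629, 1.719, -0.0]
force: [1.6, 0.5, 0.1]
width: 0.181
```

```bash
python3 s.py; python3 - <<'E'
from h import *
c=viewer.read_camera("top");cv2.imwrite("pics/t2.png",cv2.resize(c["image"][150:250,220:360],(700,500),interpolation=cv2.INTER_CUBIC))
E
```

```text
t7.15 yaw 1.158 z 0.1672 xy [0.494  0.2681] F [1.6 0.5 0.1] M [-0.04  -0.192 -0.184] w 0.181
```

View pics/t2.png

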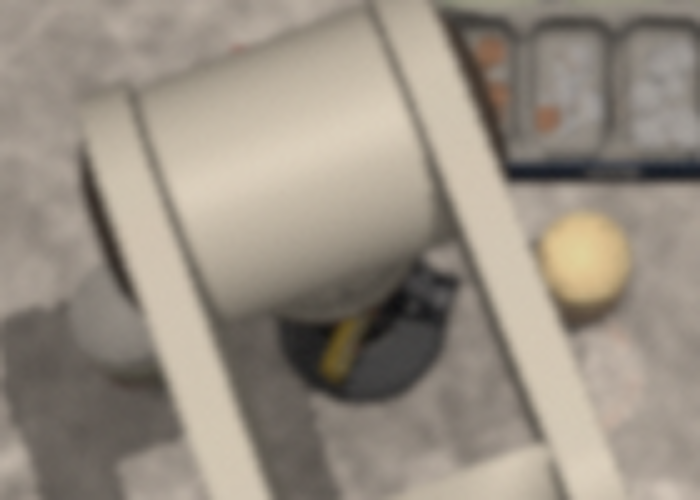

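The plate has turned about 65° with the grip (yellow edge at (340,350)), and the stop is felt at yaw 1.15. I'll back off slightly and start lifting.

Call:
{"api": "move_arm", "payload": {
  "deltas": [
    {"ax": 0.0,"ay": 0.0,"az": -0.025,"x": 0.0,"y": 0.0,"z": 0.0,"hand": 0.1},
    {"ax": 0.0,"ay": 0.0,"az": -0.025,"x": 0.0,"y": 0.0,"z": 0.02,"hand": 0.1},
    {"ax": 0.0,"ay": 0.0,"az": 0.0,"x": 0.0,"y": 0.0,"z": 0.03,"hand": 0.1},
    {"ax": 0.0,"ay": 0.0,"az": 0.0,"x": 0.0,"y": 0.0,"z": 0.03,"hand": 0.1}
  ]
}}

```text
clock: 7.6
eef_pos: [0.4939, 0.2681, 0.1698]
tcp_rot: [-2.673, -1.651, 0.001]
force: [-0.1, 0.6, -2.7]
width: 0.184
```

```bash
python3 s.py
```

```text
t7.60 yaw 1.107 z 0.1698 xy [0.4939 0.2681] F [-0.1  0.6 -2.7] M [ 0.004 -0.041 -0.041] w 0.184
```

Call:
{"api": "move_arm", "payload": {
  "deltas": [
    {"ax": 0.0,"ay": 0.0,"az": 0.0,"x": 0.0,"y": 0.0,"z": 0.03,"hand": 0.1},
    {"ax": 0.0,"ay": 0.0,"az": 0.0,"x": 0.0,"y": 0.0,"z": 0.03,"hand": 0.1}
  ]
}}

```text
clock: 7.8
eef_pos: [0.4939, 0.2681, 0.1716]
tcp_rot: [2.672, 1.652, -0.0]
force: [0.3, -0.7, -3.1]
width: 0.183
```

```bash
python3 s.py
```

```text
t7.80 yaw 1.107 z 0.1716 xy [0.4939 0.2681] F [ 0.3 -0.7 -3.1] M [-0.048  0.006 -0.077] w 0.183
```

Call:
{"api": "move_arm", "payload": {
  "deltas": [
    {"ax": 0.0,"ay": 0.0,"az": 0.0,"x": 0.0,"y": 0.0,"z": 0.08,"hand": 0.1},
    {"ax": 0.0,"ay": 0.0,"az": 0.0,"x": 0.0,"y": 0.0,"z": 0.15,"hand": 0.1},
    {"ax": 0.0,"ay": 0.0,"az": 0.0,"x": 0.0,"y": 0.0,"z": 0.2,"hand": 0.1},
    {"ax": 0.0,"ay": 0.0,"az": 0.0,"x": 0.0,"y": 0.0,"z": 0.2,"hand": 0.1},
    {"ax": 0.0,"ay": 0.0,"az": 0.0,"x": 0.0,"y": 0.0,"z": 0.2,"hand": 0.1},
    {"ax": 0.0,"ay": 0.0,"az": 0.0,"x": 0.0,"y": 0.0,"z": 0.2,"hand": 0.1},
    {"ax": 0.0,"ay": 0.0,"az": 0.0,"x": 0.0,"y": 0.0,"z": 0.15,"hand": 0.1},
    {"ax": 0.0,"ay": 0.0,"az": 0.0,"x": 0.0,"y": 0.0,"z": 0.05,"hand": 0.1}
  ]
}}

```text
clock: 8.6
eef_pos: [0.494, 0.2682, 0.2091]
tcp_rot: [2.672, 1.651, 0.001]
force: [-0.5, -0.5, -2.6]
width: 0.183
```

```bash
python3 s.py
```

```text
t8.60 yaw 1.107 z 0.2091 xy [0.494  0.2682] F [-0.5 -0.5 -2.6] M [-0.138  0.183 -0.013] w 0.183
```

Call:
{"api": "move_arm", "payload": {
  "deltas": [
    {"ax": 0.0,"ay": 0.0,"az": 0.0,"x": 0.0,"y": 0.0,"z": 0.04,"hand": 0.1},
    {"ax": 0.0,"ay": 0.0,"az": 0.0,"x": 0.0,"y": 0.0,"z": 0.03,"hand": 0.1},
    {"ax": 0.0,"ay": 0.0,"az": 0.0,"x": 0.0,"y": 0.0,"z": 0.02,"hand": 0.1},
    {"ax": 0.0,"ay": 0.0,"az": 0.0,"x": 0.0,"y": 0.0,"z": 0.0,"hand": 0.1}
  ]
}}

```text
clock: 9.0
eef_pos: [0.494, 0.2681, 0.2111]
tcp_rot: [2.672, 1.651, -0.0]
force: [0.1, -0.0, -2.8]
width: 0.183
```

Call:
{"api": "move_arm", "payload": {
  "deltas": [
    {"ax": 0.0,"ay": 0.0,"az": 0.0,"x": 0.0,"y": 0.0,"z": 0.02,"hand": 0.1},
    {"ax": 0.0,"ay": 0.0,"az": 0.0,"x": 0.0,"y": 0.0,"z": 0.02,"hand": 0.1},
    {"ax": 0.0,"ay": 0.0,"az": 0.0,"x": 0.0,"y": 0.0,"z": 0.01,"hand": 0.1},
    {"ax": 0.0,"ay": 0.0,"az": 0.0,"x": 0.0,"y": 0.0,"z": 0.0,"hand": 0.1}
  ]
}}

```text
clock: 9.4
eef_pos: [0.494, 0.2681, 0.2127]
tcp_rot: [2.672, 1.651, -0.0]
force: [0.8, 0.9, -1.3]
width: 0.181
```

Call:
{"api": "move_arm", "payload": {
  "deltas": [
    {"ax": 0.0,"ay": 0.0,"az": 0.0,"x": 0.0,"y": 0.0,"z": 0.02,"hand": 0.1},
    {"ax": 0.0,"ay": 0.0,"az": 0.0,"x": 0.0,"y": 0.0,"z": 0.02,"hand": 0.1},
    {"ax": 0.0,"ay": 0.0,"az": 0.0,"x": 0.0,"y": 0.0,"z": 0.0,"hand": 0.1}
  ]
}}

```text
clock: 9.7
eef_pos: [0.494, 0.2681, 0.214]
tcp_rot: [2.672, 1.651, -0.0]
force: [-0.4, -0.8, -2.6]
width: 0.181
```

Call:
{"api": "move_arm", "payload": {
  "deltas": [
    {"ax": 0.0,"ay": 0.0,"az": 0.0,"x": 0.0,"y": 0.0,"z": 0.02,"hand": 0.1},
    {"ax": 0.0,"ay": 0.0,"az": 0.0,"x": 0.0,"y": 0.0,"z": 0.02,"hand": 0.1},
    {"ax": 0.0,"ay": 0.0,"az": 0.0,"x": 0.0,"y": 0.0,"z": 0.0,"hand": 0.1}
  ]
}}

```text
clock: 10.0
eef_pos: [0.494, 0.2681, 0.2152]
tcp_rot: [2.672, 1.651, 0.0]
force: [-0.4, 0.1, -2.4]
width: 0.186
```

Call:
{"api": "move_arm", "payload": {
  "deltas": [
    {"ax": 0.0,"ay": 0.0,"az": 0.0,"x": 0.0,"y": 0.0,"z": 0.02,"hand": 0.1},
    {"ax": 0.0,"ay": 0.0,"az": 0.0,"x": 0.0,"y": 0.0,"z": 0.02,"hand": 0.1},
    {"ax": 0.0,"ay": 0.0,"az": 0.0,"x": 0.0,"y": 0.0,"z": 0.0,"hand": 0.1}
  ]
}}

```text
clock: 10.3
eef_pos: [0.494, 0.2681, 0.2164]
tcp_rot: [2.672, 1.651, -0.0]
force: [-0.2, -0.2, -1.9]
width: 0.184
```

Call:
{"api": "move_arm", "payload": {
  "deltas": [
    {"ax": 0.0,"ay": 0.0,"az": 0.0,"x": 0.0,"y": 0.0,"z": 0.02,"hand": 0.1},
    {"ax": 0.0,"ay": 0.0,"az": 0.0,"x": 0.0,"y": 0.0,"z": 0.02,"hand": 0.1},
    {"ax": 0.0,"ay": 0.0,"az": 0.0,"x": 0.0,"y": 0.0,"z": 0.0,"hand": 0.1}
  ]
}}

```text
clock: 10.6
eef_pos: [0.494, 0.2681, 0.2176]
tcp_rot: [2.672, 1.651, 0.0]
force: [-0.2, -0.2, -1.2]
width: 0.181
```

Call:
{"api": "move_arm", "payload": {
  "deltas": [
    {"ax": 0.0,"ay": 0.0,"az": 0.0,"x": 0.0,"y": 0.0,"z": 0.02,"hand": 0.1},
    {"ax": 0.0,"ay": 0.0,"az": 0.0,"x": 0.0,"y": 0.0,"z": 0.02,"hand": 0.1},
    {"ax": 0.0,"ay": 0.0,"az": 0.0,"x": 0.0,"y": 0.0,"z": 0.0,"hand": 0.1}
  ]
}}

```text
clock: 10.9
eef_pos: [0.494, 0.2681, 0.2188]
tcp_rot: [2.672, 1.651, 0.0]
force: [0.3, -0.1, -2.7]
width: 0.182
```

Call:
{"api": "move_arm", "payload": {
  "deltas": [
    {"ax": 0.0,"ay": 0.0,"az": 0.0,"x": 0.0,"y": 0.0,"z": 0.02,"hand": 0.1},
    {"ax": 0.0,"ay": 0.0,"az": 0.0,"x": 0.0,"y": 0.0,"z": 0.02,"hand": 0.1},
    {"ax": 0.0,"ay": 0.0,"az": 0.0,"x": 0.0,"y": 0.0,"z": 0.0,"hand": 0.1}
  ]
}}

```text
clock: 11.2
eef_pos: [0.494, 0.2681, 0.22]
tcp_rot: [2.672, 1.651, 0.0]
force: [0.1, -0.3, -1.3]
width: 0.182
```

Call:
{"api": "move_arm", "payload": {
  "deltas": [
    {"ax": 0.0,"ay": 0.0,"az": 0.0,"x": 0.0,"y": 0.0,"z": 0.02,"hand": 0.1},
    {"ax": 0.0,"ay": 0.0,"az": 0.0,"x": 0.0,"y": 0.0,"z": 0.02,"hand": 0.1},
    {"ax": 0.0,"ay": 0.0,"az": 0.0,"x": 0.0,"y": 0.0,"z": 0.0,"hand": 0.1}
  ]
}}

```text
clock: 11.5
eef_pos: [0.494, 0.2681, 0.2212]
tcp_rot: [2.672, 1.651, 0.0]
force: [-0.6, 0.1, -0.8]
width: 0.182
```

Call:
{"api": "move_arm", "payload": {
  "deltas": [
    {"ax": 0.0,"ay": 0.0,"az": 0.0,"x": 0.0,"y": 0.0,"z": 0.02,"hand": 0.1},
    {"ax": 0.0,"ay": 0.0,"az": 0.0,"x": 0.0,"y": 0.0,"z": 0.02,"hand": 0.1},
    {"ax": 0.0,"ay": 0.0,"az": 0.0,"x": 0.0,"y": 0.0,"z": 0.0,"hand": 0.1}
  ]
}}

```text
clock: 11.8
eef_pos: [0.494, 0.2681, 0.2224]
tcp_rot: [2.672, 1.651, 0.0]
force: [-0.8, -0.9, -3.1]
width: 0.182
```

Call:
{"api": "move_arm", "payload": {
  "deltas": [
    {"ax": 0.0,"ay": 0.0,"az": 0.0,"x": 0.0,"y": 0.0,"z": 0.02,"hand": 0.1},
    {"ax": 0.0,"ay": 0.0,"az": 0.0,"x": 0.0,"y": 0.0,"z": 0.02,"hand": 0.1},
    {"ax": 0.0,"ay": 0.0,"az": 0.0,"x": 0.0,"y": 0.0,"z": 0.0,"hand": 0.1}
  ]
}}

```text
clock: 12.1
eef_pos: [0.494, 0.2681, 0.2236]
tcp_rot: [2.672, 1.651, -0.0]
force: [-0.1, 0.1, -2.2]
width: 0.185
```

Call:
{"api": "move_arm", "payload": {
  "deltas": [
    {"ax": 0.0,"ay": 0.0,"az": 0.0,"x": 0.0,"y": 0.0,"z": 0.02,"hand": 0.1},
    {"ax": 0.0,"ay": 0.0,"az": 0.0,"x": 0.0,"y": 0.0,"z": 0.022,"hand": 0.1},
    {"ax": 0.0,"ay": 0.0,"az": 0.0,"x": 0.0,"y": 0.0,"z": 0.0,"hand": 0.1}
  ]
}}

```text
clock: 12.4
eef_pos: [0.494, 0.2681, 0.2248]
tcp_rot: [2.672, 1.651, -0.0]
force: [-0.7, -0.3, -1.8]
width: 0.185
```

Call:
{"api": "move_arm", "payload": {
  "deltas": [
    {"ax": 0.0,"ay": 0.0,"az": 0.0,"x": 0.0,"y": 0.0,"z": 0.02,"hand": 0.1},
    {"ax": 0.0,"ay": 0.0,"az": 0.0,"x": 0.0,"y": 0.0,"z": 0.022,"hand": 0.1},
    {"ax": 0.0,"ay": 0.0,"az": 0.0,"x": 0.0,"y": 0.0,"z": 0.0,"hand": 0.1}
  ]
}}

```text
clock: 12.7
eef_pos: [0.494, 0.2681, 0.2261]
tcp_rot: [2.672, 1.651, 0.0]
force: [0.2, -0.4, -1.8]
width: 0.183
```

Call:
{"api": "move_arm", "payload": {
  "deltas": [
    {"ax": 0.0,"ay": 0.0,"az": 0.0,"x": 0.0,"y": 0.0,"z": 0.02,"hand": 0.1},
    {"ax": 0.0,"ay": 0.0,"az": 0.0,"x": 0.0,"y": 0.0,"z": 0.022,"hand": 0.1},
    {"ax": 0.0,"ay": 0.0,"az": 0.0,"x": 0.0,"y": 0.0,"z": 0.0,"hand": 0.1}
  ]
}}

```text
clock: 13.0
eef_pos: [0.494, 0.2681, 0.2274]
tcp_rot: [2.672, 1.651, 0.0]
force: [0.1, -0.1, -1.7]
width: 0.18
```

Call:
{"api": "move_arm", "payload": {
  "deltas": [
    {"ax": 0.0,"ay": 0.0,"az": 0.0,"x": 0.0,"y": 0.0,"z": 0.02,"hand": 0.1},
    {"ax": 0.0,"ay": 0.0,"az": 0.0,"x": 0.0,"y": 0.0,"z": 0.022,"hand": 0.1},
    {"ax": 0.0,"ay": 0.0,"az": 0.0,"x": 0.0,"y": 0.0,"z": 0.0,"hand": 0.1}
  ]
}}

```text
clock: 13.3
eef_pos: [0.494, 0.2681, 0.2286]
tcp_rot: [2.672, 1.651, -0.0]
force: [0.4, -1.2, -1.5]
width: 0.18
```

Call:
{"api": "move_arm", "payload": {
  "deltas": [
    {"ax": 0.0,"ay": 0.0,"az": 0.0,"x": 0.0,"y": 0.0,"z": 0.02,"hand": 0.1},
    {"ax": 0.0,"ay": 0.0,"az": 0.0,"x": 0.0,"y": 0.0,"z": 0.022,"hand": 0.1},
    {"ax": 0.0,"ay": 0.0,"az": 0.0,"x": 0.0,"y": 0.0,"z": 0.0,"hand": 0.1}
  ]
}}

```text
clock: 13.6
eef_pos: [0.4939, 0.2681, 0.2295]
tcp_rot: [-2.672, -1.651, 0.001]
force: [-1.2, -0.2, -6.5]
width: 0.183
```

Upper stop felt at about z 0.229, a rise of 62 mm. I'll come down about 1.5 mm and start turning back.

Call:
{"api": "move_arm", "payload": {
  "deltas": [
    {"ax": 0.0,"ay": 0.0,"az": 0.0,"x": 0.0,"y": 0.0,"z": -0.04,"hand": 0.1},
    {"ax": 0.0,"ay": 0.0,"az": 0.0,"x": 0.0,"y": 0.0,"z": -0.03,"hand": 0.1},
    {"ax": 0.0,"ay": 0.0,"az": -0.03,"x": 0.0,"y": 0.0,"z": 0.0,"hand": 0.1},
    {"ax": 0.0,"ay": 0.0,"az": -0.03,"x": 0.0,"y": 0.0,"z": 0.0,"hand": 0.1},
    {"ax": 0.0,"ay": 0.0,"az": 0.0,"x": 0.0,"y": 0.0,"z": 0.0,"hand": 0.1}
  ]
}}

```text
clock: 14.1
eef_pos: [0.494, 0.2681, 0.2277]
tcp_rot: [2.722, 1.568, -0.0]
force: [-1.4, -0.9, -2.8]
width: 0.178
```

```bash
python3 s.py
```

```text
t14.10 yaw 1.045 z 0.2277 xy [0.494  0.2681] F [-1.4 -0.9 -2.8] M [-0.061  0.072  0.006] w 0.178
```

Call:
{"api": "move_arm", "payload": {
  "deltas": [
    {"ax": 0.0,"ay": 0.0,"az": -0.02,"x": 0.0,"y": 0.0,"z": 0.0,"hand": 0.1},
    {"ax": 0.0,"ay": 0.0,"az": -0.02,"x": 0.0,"y": 0.0,"z": 0.0,"hand": 0.1},
    {"ax": 0.0,"ay": 0.0,"az": -0.02,"x": 0.0,"y": 0.0,"z": 0.0,"hand": 0.1}
  ]
}}

```text
clock: 14.4
eef_pos: [0.494, 0.2681, 0.2277]
tcp_rot: [2.768, 1.486, -0.0]
force: [-1.3, 0.0, -1.6]
width: 0.18
```

```bash
python3 s.py
```

```text
t14.40 yaw 0.985 z 0.2277 xy [0.494  0.2681] F [-1.3  0.  -1.6] M [-0.143  0.099  0.044] w 0.180
```

Call:
{"api": "move_arm", "payload": {
  "deltas": [
    {"ax": 0.0,"ay": 0.0,"az": -0.02,"x": 0.0,"y": 0.0,"z": 0.0,"hand": 0.1},
    {"ax": 0.0,"ay": 0.0,"az": -0.02,"x": 0.0,"y": 0.0,"z": 0.0,"hand": 0.1},
    {"ax": 0.0,"ay": 0.0,"az": -0.02,"x": 0.0,"y": 0.0,"z": 0.0,"hand": 0.1}
  ]
}}

```text
clock: 14.7
eef_pos: [0.494, 0.2681, 0.2277]
tcp_rot: [2.811, 1.402, -0.0]
force: [0.0, 0.0, -2.7]
width: 0.18
```

```bash
python3 s.py
```

```text
t14.70 yaw 0.925 z 0.2277 xy [0.494  0.2681] F [ 0.   0.  -2.7] M [-0.131  0.064  0.046] w 0.180
```

Past the wall with only drag, so turning on.

Call:
{"api": "move_arm", "payload": {
  "deltas": [
    {"ax": 0.0,"ay": 0.0,"az": -0.04,"x": 0.0,"y": 0.0,"z": 0.0,"hand": 0.1},
    {"ax": 0.0,"ay": 0.0,"az": -0.05,"x": 0.0,"y": 0.0,"z": 0.0,"hand": 0.1},
    {"ax": 0.0,"ay": 0.0,"az": -0.06,"x": 0.0,"y": 0.0,"z": 0.0,"hand": 0.1},
    {"ax": 0.0,"ay": 0.0,"az": -0.07,"x": 0.0,"y": 0.0,"z": 0.0,"hand": 0.1},
    {"ax": 0.0,"ay": 0.0,"az": -0.07,"x": 0.0,"y": 0.0,"z": 0.0,"hand": 0.1},
    {"ax": 0.0,"ay": 0.0,"az": -0.07,"x": 0.0,"y": 0.0,"z": 0.0,"hand": 0.1},
    {"ax": 0.0,"ay": 0.0,"az": -0.07,"x": 0.0,"y": 0.0,"z": 0.0,"hand": 0.1},
    {"ax": 0.0,"ay": 0.0,"az": -0.05,"x": 0.0,"y": 0.0,"z": 0.0,"hand": 0.1}
  ]
}}

```text
clock: 15.5
eef_pos: [0.4939, 0.2681, 0.2276]
tcp_rot: [3.065, 0.691, -0.0]
force: [-0.9, -0.5, -1.1]
width: 0.184
```

```bash
python3 s.py
```

```text
t15.50 yaw 0.443 z 0.2276 xy [0.4939 0.2681] F [-0.9 -0.5 -1.1] M [-0.178  0.172  0.071] w 0.184
```

Call:
{"api": "move_arm", "payload": {
  "deltas": [
    {"ax": 0.0,"ay": 0.0,"az": -0.06,"x": 0.0,"y": 0.0,"z": 0.0,"hand": 0.1},
    {"ax": 0.0,"ay": 0.0,"az": -0.06,"x": 0.0,"y": 0.0,"z": 0.0,"hand": 0.1},
    {"ax": 0.0,"ay": 0.0,"az": -0.06,"x": 0.0,"y": 0.0,"z": 0.0,"hand": 0.1},
    {"ax": 0.0,"ay": 0.0,"az": -0.06,"x": 0.0,"y": 0.0,"z": 0.0,"hand": 0.1},
    {"ax": 0.0,"ay": 0.0,"az": -0.04,"x": 0.0,"y": 0.0,"z": 0.0,"hand": 0.1},
    {"ax": 0.0,"ay": 0.0,"az": -0.03,"x": 0.0,"y": 0.0,"z": 0.0,"hand": 0.1},
    {"ax": 0.0,"ay": 0.0,"az": -0.03,"x": 0.0,"y": 0.0,"z": 0.0,"hand": 0.1},
    {"ax": 0.0,"ay": 0.0,"az": -0.02,"x": 0.0,"y": 0.0,"z": 0.0,"hand": 0.1}
  ]
}}

```text
clock: 16.3
eef_pos: [0.4939, 0.2681, 0.2276]
tcp_rot: [3.139, 0.134, -0.0]
force: [-1.1, -0.6, -2.2]
width: 0.182
```

```bash
python3 s.py
```

```text
t16.30 yaw 0.085 z 0.2276 xy [0.4939 0.2681] F [-1.1 -0.6 -2.2] M [-0.252  0.294  0.04 ] w 0.182
```

Call:
{"api": "move_arm", "payload": {
  "deltas": [
    {"ax": 0.0,"ay": 0.0,"az": -0.03,"x": 0.0,"y": 0.0,"z": 0.0,"hand": 0.1},
    {"ax": 0.0,"ay": 0.0,"az": -0.02,"x": 0.0,"y": 0.0,"z": 0.0,"hand": 0.1},
    {"ax": 0.0,"ay": 0.0,"az": -0.02,"x": 0.0,"y": 0.0,"z": 0.0,"hand": 0.1},
    {"ax": 0.0,"ay": 0.0,"az": 0.0,"x": 0.0,"y": 0.0,"z": -0.015,"hand": 0.1},
    {"ax": 0.0,"ay": 0.0,"az": 0.0,"x": 0.0,"y": 0.0,"z": -0.015,"hand": 0.1},
    {"ax": 0.0,"ay": 0.0,"az": 0.0,"x": 0.0,"y": 0.0,"z": 0.0,"hand": 0.1}
  ]
}}

```text
clock: 16.9
eef_pos: [0.4939, 0.2681, 0.2267]
tcp_rot: [3.141, 0.027, -0.0]
force: [-2.3, -1.1, -2.7]
width: 0.183
```

```bash
python3 s.py
```

```text
t16.90 yaw 0.017 z 0.2267 xy [0.4939 0.2681] F [-2.3 -1.1 -2.7] M [-0.27   0.366 -0.024] w 0.183
```

Yaw is close to locked with no stop force. I'll lower a bit more, feeling for the catch.

Call:
{"api": "move_arm", "payload": {
  "deltas": [
    {"ax": 0.0,"ay": 0.0,"az": 0.0,"x": 0.0,"y": 0.0,"z": -0.015,"hand": 0.1},
    {"ax": 0.0,"ay": 0.0,"az": 0.0,"x": 0.0,"y": 0.0,"z": -0.015,"hand": 0.1},
    {"ax": 0.0,"ay": 0.0,"az": 0.0,"x": 0.0,"y": 0.0,"z": 0.0,"hand": 0.1}
  ]
}}

```text
clock: 17.2
eef_pos: [0.4939, 0.2681, 0.2258]
tcp_rot: [-3.141, -0.027, 0.0]
force: [-0.9, -2.3, -2.8]
width: 0.181
```

Call:
{"api": "move_arm", "payload": {
  "deltas": [
    {"ax": 0.0,"ay": 0.0,"az": 0.0,"x": 0.0,"y": 0.0,"z": -0.015,"hand": 0.1},
    {"ax": 0.0,"ay": 0.0,"az": 0.0,"x": 0.0,"y": 0.0,"z": -0.01,"hand": 0.1},
    {"ax": 0.0,"ay": 0.0,"az": 0.0,"x": 0.0,"y": 0.0,"z": 0.0,"hand": 0.1}
  ]
}}

```text
clock: 17.5
eef_pos: [0.4939, 0.2681, 0.2251]
tcp_rot: [3.141, 0.027, -0.0]
force: [-1.2, -1.5, -2.7]
width: 0.181
```

Call:
{"api": "move_arm", "payload": {
  "deltas": [
    {"ax": 0.0,"ay": 0.0,"az": 0.0,"x": 0.0,"y": 0.0,"z": -0.01,"hand": 0.1},
    {"ax": 0.0,"ay": 0.0,"az": 0.0,"x": 0.0,"y": 0.0,"z": -0.01,"hand": 0.1},
    {"ax": 0.0,"ay": 0.0,"az": 0.0,"x": 0.0,"y": 0.0,"z": 0.0,"hand": 0.1}
  ]
}}

```text
clock: 17.8
eef_pos: [0.494, 0.2681, 0.2246]
tcp_rot: [-3.141, -0.027, -0.0]
force: [-2.3, -1.0, 0.9]
width: 0.183
```

Resting on the catch. Releasing: opening the fingers, then going straight up.

Call:
{"api": "move_arm", "payload": {
  "deltas": [
    {"ax": 0.0,"ay": 0.0,"az": 0.0,"x": 0.0,"y": 0.0,"z": 0.0,"hand": 0.25},
    {"ax": 0.0,"ay": 0.0,"az": 0.0,"x": 0.0,"y": 0.0,"z": 0.0,"hand": 0.4},
    {"ax": 0.0,"ay": 0.0,"az": 0.0,"x": 0.0,"y": 0.0,"z": 0.0,"hand": 0.7},
    {"ax": 0.0,"ay": 0.0,"az": 0.0,"x": 0.0,"y": 0.0,"z": 0.2,"hand": 0.7},
    {"ax": 0.0,"ay": 0.0,"az": 0.0,"x": 0.0,"y": 0.0,"z": 0.7,"hand": 0.7},
    {"ax": 0.0,"ay": 0.0,"az": 0.0,"x": 0.0,"y": 0.0,"z": 0.9,"hand": 0.7},
    {"ax": 0.0,"ay": 0.0,"az": 0.0,"x": 0.0,"y": 0.0,"z": 0.9,"hand": 0.7},
    {"ax": 0.0,"ay": 0.0,"az": 0.0,"x": 0.0,"y": 0.0,"z": 0.5,"hand": 0.7}
  ]
}}

```text
clock: 18.6
eef_pos: [0.4943, 0.2682, 0.3232]
tcp_rot: [-3.14, -0.027, -0.004]
force: [-0.5, 0.1, 0.8]
width: 0.702
```

```bash
python3 s.py; python3 - <<'E'
from h import *
c=viewer.read_camera("side");X=cloud(c);im=c["image"].astype(int)
cv2.imwrite("pics/s3.png",cv2.resize(c["image"][90:240,220:400],(720,600)))
b,g,r=im[...,0],im[...,1],im[...,2]
m=(r>120)&(g<60)&(b<70)&(X[...,2]>.16)&(X[...,0]<.54)&(abs(X[...,1]-.265)<.05)
P=X[m];d=np.linalg.svd(P[:,:2]-P[:,:2].mean(0))[2][0];print(len(P),P.mean(0).round(3),P.max(0).round(3),np.degrees(np.arctan2(d[1],d[0])))
E
```

```text
t18.60 yaw 0.017 z 0.3232 xy [0.4943 0.2682] F [-0.5  0.1  0.8] M [0.001 0.039 0.006] w 0.702
55 [0.493 0.264 0.252] [0.498 0.287 0.256] -89.43831763704638
```

View pics/s3.png

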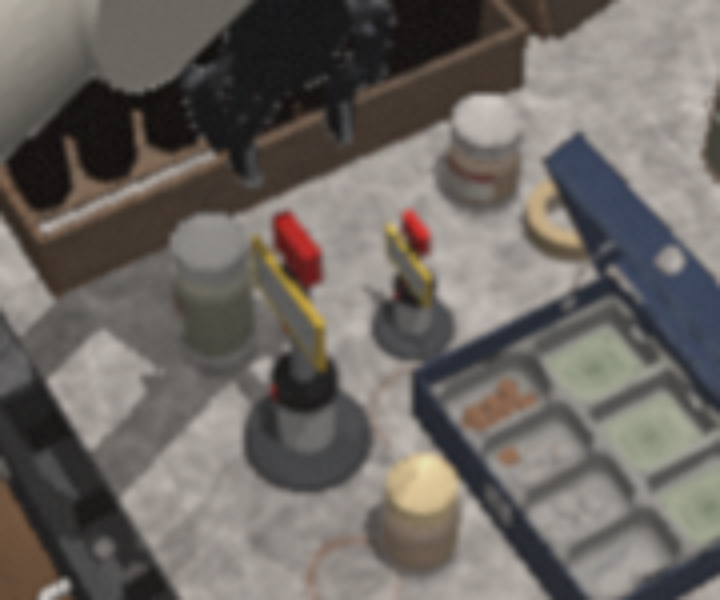

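The sign is up by 57 mm with the grip at crop (298,248). It is parallel to its starting direction, the gripper is clear, and the jars at (212,290) and (422,510) are in place.

```bash
python3 -c "
from station import bot
print(bot.job_done())"
```

```text
the job is handed in; nothing more can be done
None
```

The sign is raised about 57 mm, twisted back to the locked position and released; I handed the job in at about 19 s of the 61 s allowed.

- **Unlock:** I twisted the grip anticlockwise until I felt the stop, about 1.17 rad from the start. The highest twist I read there was 0.18 N m, above the 0.1 N m target. At most that is about 13 N on the pin, and I backed off at once.
- **Raise:** the upper stop came at about 62 mm, with roughly 4 N on the pin. I came down about 1.5 mm and turned the sign back clockwise with only drag felt.
- **Lock and release:** I stopped turning within about 0.04 rad of the starting direction, without going on to the clockwise end stop. I then lowered it until the catch took the weight, about 4 mm below the stop, opened the fingers and backed the gripper straight up.

**Last checks:** after release the side camera showed the grip still 57 mm above its start, matching the arm's reading at release. Its direction is within about 0.05 rad of the start. The gripper was clear and read almost no force, and the two nearest jars looked unmoved. I did not identify or check the third listed jar, and I judged the lock from the grip's direction rather than from the red marks themselves.

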